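# Clip the snap hook on the column stub's tag-line eye

### The job

The column stub is to be craned off the welding table: take the large snap hook out of the slotted rack and clip it on the tag-line eye at the stub's side, under the overhanging cap plate. Come in at a slant with the hook's nose towards the column, press the gate against the eye's bar until it gives way, then draw the hook back so that the bar slips past the gate's tip into the nose end and the gate springs shut. Let go, so that the hook hangs from the eye by itself, and leave everything else on the table undisturbed.

Things in the scene. Friction and masses are not known exactly. Their poses are not given: they have to be found in the camera images.
- hook: Large spring snap hook, bright steel, about 200 g: loop 130 mm long (x), 10 thick (y), 62 high (z), of 10 mm bar. Starts on edge, spine up, in one of the rack's channels; the other holds a much smaller hook. Origin: middle of its lower (gate) edge; x to the nose end, z from gate side to spine. Clear inside: x -55 to 55, z 10 to 51 mm. A 10 mm bar goes in across the gate at x 12 to 27 mm.
- spine (a point): Middle of the large hook's spine, at x = 0, z = 57 mm in the hook's frame. The spine is a straight flat-sided bar from x = -42 to 42 mm, 10 mm thick (y) and 11 mm high (z). It is where to hold the hook: the gate is opposite.
- hinge_pin (a point): Pin about which the gate swings, at x = -30, z = 5 mm in the hook's frame. The gate's tip sweeps a circle of 62 mm radius about it, so the gate can shut behind a bar only when the bar lies wholly beyond that circle, in the nose bow.
- nose (a point): Fixed nose that the gate's tip meets, at x = 41, z = 5 mm in the hook's frame; its round end begins at x = 36 mm. From here the frame (10 mm bar) curves round the nose bow to the spine, its centreline at x = 60 mm at the farthest.
- bow (a point): Where the centre of a 10 mm bar should be brought: in the nose bow at x = 48, z = 22 mm in the hook's frame. First press the bar in across the gate at about x = 20 mm to a depth of z = 20 mm, then draw the hook so that the bar comes here; from about x = 40 mm on the gate snaps shut behind it.
- gate (a joint): Angle of the large hook's gate, rad: 0 shut, up to 0.62 as its tip swings inward towards the spine; it cannot swing outward. A spring shuts it: near the tip it takes about 3 N to start and 6 to 8 N for 0.45 rad. The gate is an 8 mm rod on the side opposite the spine.
- gate_tip (a point): Centre of the gate rod's round end, 58 mm from the hinge pin; with the gate shut at x = 28, z = 5 mm in the hook's frame.
- stub: Column stub, fixed, dark steel, 17 kg: an upright 150 mm H section between a base plate and a cap plate, each 250 (x) x 200 (y) x 12 mm, total height 267 mm. Origin: centre of its underside. Its own -x points out of the flange that carries the eye (flange face at x = -75 mm), to the robot's right within 26 degrees.
- eye (a point): Middle of the eye's bar, at x = -136, z = 155 mm in the stub's frame; same axes. The eye is a level U of 10 mm round bar: legs at y = -35 and 35 mm come 61 mm out of the flange and carry a bar along the stub's y, straight from y = -26 to 26 mm. The hook's plane must cross the bar squarely, nose towards the flange.
- cap_edge (a point): Middle of the cap plate's lower edge on the eye's side: 11 mm inside the eye's bar and 100 mm above it, so a gripper pointing straight down strikes the cap. A tool slanted about 40 degrees, fingers pointing down and towards the flange, has room.
- rack: Slotted rack, fixed: grey plate 210 (x) x 190 (y) x 6 mm with two dark channels along its x at y = -48 and 48 mm, 12 mm wide and 166 mm long inside, floor at z = 9, walls up to z = 34 mm. Origin: centre of its underside. Each holds one snap hook on edge, nose to +x, which points to the robot's left within 32 degrees; which hook is where varies. Lift straight up.
- small_hook: Small snap hook in the rack's other channel, 81 x 38 x 6 mm (not to be moved). Origin: middle of its lower edge.
- link: Oval steel link 128 x 68 x 12 mm, flat on the table (not to be moved).
- plate_a: Steel offcut 120 x 90 x 10 mm on the table (not to be moved).
- plate_b: Steel offcut 100 x 70 x 8 mm lying on the other offcut (not to be moved).
- tin: Tin 72 mm across and 55 mm high (not to be moved).
- tape: Tape measure 66 x 30 x 62 mm (not to be moved).
- tube: Offcut of square tube 120 x 40 x 40 mm (not to be moved).
- hammer: Hammer 260 mm long, lying on the table (not to be moved).

How it is judged (in metres and radians):
On the way, in this order (a step that is already met when the one before it is completed fails the run):
1. the large snap hook is lifted clear of the rack (height (world z) of hook above 0.06 m), for 0.1 s.
2. its gate is pushed open (more than 0.15 rad) by pressing it on the eye (value of joint gate above 0.15 rad and contact force between hook and stub above 1 N and distance between gate_tip and eye below 0.06 m), for 0.05 s.
3. the eye's bar is inside the hook and the gate has sprung shut behind it (y of eye in the frame of hook between -0.035 and 0.035 m and x of eye in the frame of hook between -0.062 and 0.062 m and z of eye in the frame of hook between 0.01 and 0.054 m and value of joint gate below 0.06 rad), for 0.2 s.
At the end, for the whole second after the job is handed in: The large hook hangs on the eye, released and at rest (under 100 mm/s, 1 rad/s): middle of the eye's bar inside its loop (hook frame: x within 62, y within 35, z 10 to 54 mm), gate shut (under 0.06 rad), middle of its spine over 40 mm above the table (all of step 3 and linear speed of hook below 0.1 m/s and angular speed of hook below 1 rad/s and height (world z) of spine above 0.04 m); the robot touches nothing.
It fails at once if another thing on the table or the small hook in the rack is disturbed (moved more than 30 mm) (distance of any of small_hook, link, plate_a, plate_b, tin, tape, tube, hammer from where it was at the start of the episode above 0.03 m).
It also fails if it takes over 48 s, if anything falls off the work surface, if the arm or the gripper's body presses on something with over 40 N, if the wrist force passes 120 N, or if a joint passes its speed limit or range.

### The arm

A 6-joint arm with a two-finger parallel gripper is mounted at the origin on the work surface. World frame = base frame: x ahead of the robot, y to its left, z up, the work surface at z = 0. Lengths are in m, angles in degrees, forces in N, time in s.
With the tool pointing down it reaches from about 0.35 to 0.8 m from the base axis. Payload 7.3 kg.
Tool frame: the origin (TCP) lies midway between the tips of the shut fingers; the grasp point (between the pads) lies 19 mm behind it; z points along the fingers, x is the direction in which the jaws open and shut, and the axes are right-handed (so a half turn about z gives the same grasp; the last joint's range is limited). The gripper opens to 85 mm and grips with 20 to 120 N. Pads are 22 mm wide; open, the fingers measure 114 mm over their backs; the gripper's body (76 mm by 85 mm) begins 54 mm behind the grasp point. The pads swing forward as they close: fully open they stand 13 mm farther back than shut.
Start: joints at [-77.98, 19.595, 87.324, -0, 73.075, -8.365], TCP at [0.183, -0.492, 0.231] pointing down, gripper open.
Joint ranges: [-145.02, 145.02], [-44.19, 115.74], [2.07, 154.8], [-57.11, 237.11], [16.16, 152.29], [-177.93, 177.93]. Speed limits (degrees/s): [147.25, 147.25, 180, 180, 180, 180].

### API

Orientations are given as [roll, pitch, yaw] about the fixed x, y, z axes, in that order (R = Rz(yaw) Ry(pitch) Rx(roll)).
In Python, from cell import * gives the robot as it stands. The module is installed in compiled form; this text tells all that it offers.
- The arm moves only by the shell command python3 -m creep 'ROWS' [FORCE]. ROWS is JSON, a list of rows, each an object of numbers: "dx", "dy", "dz": the shift along the world's x, y, z in mm; "rx", "ry", "rz": the turn, a rotation vector about the world's x, y, z in degrees; "claw": the opening in per cent of the stroke, from 0 (shut) to 100 (fully open). A call has 1 to 10 rows; each row shifts and turns the pose as measured when the row begins; what a row does not reach is not made up. A row lasts 1/10 s, in which the tool goes at most 50 mm and 8.59 degrees, less where a joint would pass 70% of its speed; a pose out of reach is approached as far as the arm can. A call with a gripper value outside its range is refused whole. The fingers move at their own pace and stop on an object; FORCE is the grip in N (left out, the last holds). Time passes only in rows, so rows that do not move let the fingers close. It gives the time, the measured TCP pose, the force and the opening at its end, in the units of the state.
- sense(): the state, without advancing time (a new reading comes with each control period).
- grab_frame(name): name is "scene" or "side" or "wrist"; returns a dict with "frame" (480x640x3 uint8, red, green, blue), "mtx" (3x3 intrinsics, pixels), "eye" and "attitude" of the camera in the world. Camera axes: x right, y down, z forward; pixel columns grow to the right and rows downward; lengths in m; the calibration is good to about 2 mm. The wrist camera is an equidistant fisheye: a pixel r from the principal point sees the ray r / f radians off the axis. A picture is of the moment at which its call begins. There is no depth.
- finish_job(): hands the job in, once; it reports no verdict.
The state is a dict: "time_s": time; "qpos": joint angles; "joint_vel": joint speeds; "joint_efforts": joint torques, N m; "ee_pos": TCP position; "tcp_rot": TCP orientation; "wrist_force": force on the tool from outside, world axes, zero at the start; "ft_torque": the same for the moment, N m; "width": finger opening in m.
Only numpy, scipy, OpenCV 4.12 (cv2) and the standard library are available. Lean on these libraries where they do the work, as an engineer would, in place of code of your own. Each camera call takes 0.05 s, during which the arm holds its last target. There are 200 camera calls.

## Working session

There is one attempt and no reset: what is moved stays moved. The work goes in short steps, Python scripts to look and compute and a shell command to move; the robot and the scene stay as the last step left them, time stands still between calls to the robot, and variables do not carry over. Pictures are saved under pics/ and viewed, on a budget of 10 in all, crops included, one or two more only if the job needs it, and the job is handed in when it is done.

```bash
mkdir -p pics; cat > h.py <<'E'
import numpy as np, cv2
from cell import *
from scipy.spatial.transform import Rotation as R
def rot(a):
    a=np.array(a,float)
    return a if a.shape==(3,3) else (R.from_quat(a).as_matrix() if a.size==4 else R.from_euler('xyz',a,degrees=True).as_matrix())
def ray(c,u,v):
    K=c['mtx'];d=rot(c['attitude'])@np.array([(u-K[0][2])/K[0][0],(v-K[1][2])/K[1][1],1.]);return np.array(c['eye']),d/np.linalg.norm(d)
def onz(c,u,v,z):
    o,d=ray(c,u,v);return o+d*(z-o[2])/d[2]
def proj(c,p):
    q=rot(c['attitude']).T@(np.array(p)-c['eye']);q=np.array(c['mtx'])@q;return q[:2]/q[2]
def tri(c1,p1,c2,p2):
    o1,a=ray(c1,*p1);o2,b=ray(c2,*p2);t=np.linalg.lstsq(np.c_[a,-b],o2-o1,rcond=None)[0]
    x,y=o1+a*t[0],o2+b*t[1];return (x+y)/2,np.linalg.norm(x-y)
E
python3 - <<'E'
from h import *
import pickle
s=sense();print(s)
D={}
for n in("scene","side"):
    c=grab_frame(n);D[n]=c;cv2.imwrite(f'pics/{n}0.png',c['frame'][:,:,::-1]);print(n,c['mtx'],c['eye'],c['attitude'])
pickle.dump(D,open('d0.pkl','wb'))
E
```

```text
{'time_s': 0.0, 'qpos': array([-7.79794153e+01,  1.96365851e+01,  8.73779148e+01, -2.44589226e-03,
        7.30741046e+01, -8.36741930e+00]), 'joint_vel': array([-0.06717413, -0.01002389, -0.04263188,  0.10524008, -0.08717998,
       -0.02430097]), 'joint_efforts': array([-8.40708708e-04, -4.33683336e+01, -2.46006811e+01, -2.33973733e-04,
        7.92500301e-03,  2.70031148e-05]), 'ee_pos': array([ 0.1828016 , -0.49171497,  0.23062044]), 'tcp_rot': array([-1.79989420e+02,  8.80015968e-02, -6.96112740e+01]), 'wrist_force': array([0.64345965, 0.29876693, 0.6649219 ]), 'ft_torque': array([-0.04166822, -0.00887113, -0.01680229]), 'width': 0.08587774677594483}
scene [[523.32264979   0.         332.52744406]
 [  0.         523.32264979 242.53349612]
 [  0.           0.           1.        ]] [1.1676034  0.16977845 1.03151797] [-143.66408946   -0.51788144  108.15610696]
side [[594.42905229   0.         325.44930469]
 [  0.         594.42905229 236.09544938]
 [  0.           0.           1.        ]] [1.05109729 0.91402988 0.90201776] [-124.69056141    1.03057036  152.06421496]
```

View pics/scene0.png

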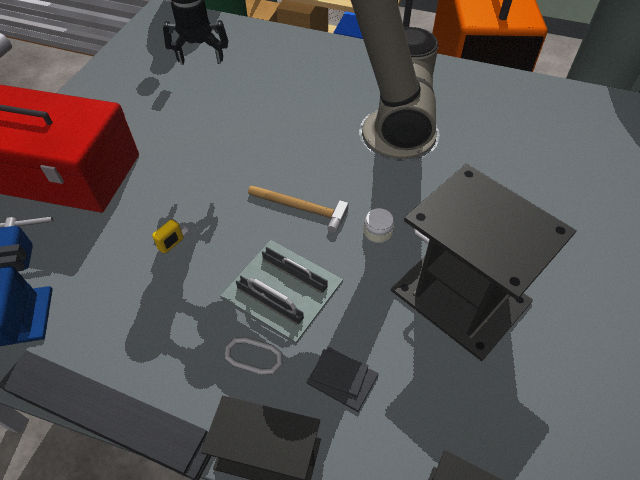

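View pics/side0.png

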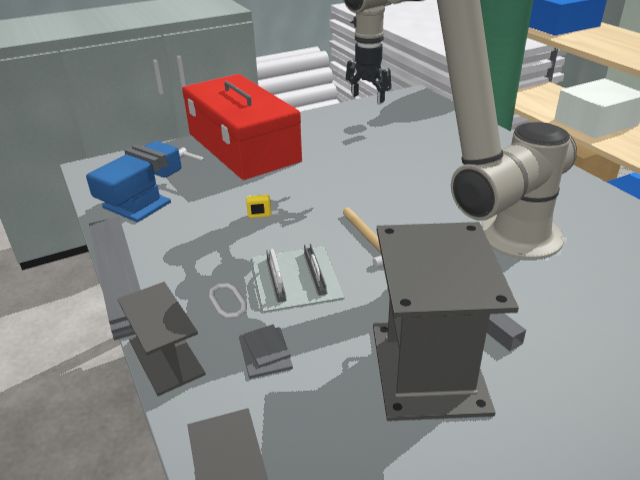

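Scene view: the large hook is in the outer rack channel (about 268,292), with the small hook in the inner channel (295,267). The cap plate corners are near (467,165), (575,232), (519,299) and (405,219), and part of the eye shows at (422,237). The side view shows the rack at about (297,278) and the cap corners near (377,226), (478,225), (515,308) and (386,302). Next I'll compute the poses.

```bash
cat > m.py <<'E'
from h import *
import pickle
D=pickle.load(open('d0.pkl','rb'))
def ref(c,pts):
    g=cv2.cvtColor(c['frame'],cv2.COLOR_RGB2GRAY)
    return cv2.cornerSubPix(g,np.array(pts,np.float32).reshape(-1,1,2),(5,5),(-1,-1),(3,50,.01)).reshape(-1,2)
for name,z,L,P in [("cap",.267,(.25,.2),{"scene":[(467,165),(575,232),(519,299),(405,219)],"side":[(377,226),(478,225),(515,308),(386,303)]}),
    ("rack",.006,(.21,.19),{"scene":[(272,240),(343,282),(297,340),(221,294)],"side":[(328,248),(343,297),(262,308),(252,262)]})]:
    for n in P:
        p=ref(D[n],P[n]); X=np.array([onz(D[n],u,v,z) for u,v in p])
        print(name,n,p.round(1).tolist());print(X.round(4).tolist(),'mean',X.mean(0).round(4),'edges',[(round(float(np.linalg.norm(X[i-1]-X[i])),4),round(float(np.degrees(np.arctan2(*(X[i]-X[i-1])[1::-1]))),1)) for i in range(4)])
a=cv2.resize(D['scene']['frame'][230:350,215:350],None,fx=3,fy=3,interpolation=2)
b=cv2.resize(D['side']['frame'][235:315,240:350],None,fx=3,fy=3,interpolation=2)
e=cv2.resize(D['scene']['frame'][200:350,385:485],None,fx=2,fy=2,interpolation=2)
o=np.zeros((600,800,3),np.uint8);o[:360,:405]=a;o[:240,410:740]=b;o[260:560,450:650]=e
cv2.imwrite('pics/crop1.png',o[:,:,::-1])
E
python3 m.py
```

```text
cap scene [[468.0, 168.8000030517578], [576.5, 230.5], [519.0, 299.0], [404.20001220703125, 217.3000030517578]]
[[0.3671, 0.2039, 0.267], [0.4608, 0.4216, 0.267], [0.6434, 0.3361, 0.267], [0.532, 0.1107, 0.267]] mean [0.5008 0.2681 0.267 ] edges [(0.1894, 150.5), (0.237, 66.7), (0.2016, -25.1), (0.2514, -116.3)]
cap side [[375.79998779296875, 225.89999389648438], [478.0, 225.0], [517.7999877929688, 311.20001220703125], [386.0, 303.0]]
[[0.531, 0.1152, 0.267], [0.3595, 0.2086, 0.267], [0.4649, 0.4304, 0.267], [0.635, 0.3132, 0.267]] mean [0.4976 0.2669 0.267 ] edges [(0.2236, -117.7), (0.1953, 151.4), (0.2456, 64.6), (0.2066, -34.6)]
rack scene [[270.29998779296875, 239.1999969482422], [342.6000061035156, 279.29998779296875], [295.0, 342.6000061035156], [222.10000610351562, 297.1000061035156]]
[[0.4867, -0.2036, 0.006], [0.5409, -0.0014, 0.006], [0.725, -0.0499, 0.006], [0.6722, -0.2449, 0.006]] mean [ 0.6062 -0.1249  0.006 ] edges [(0.19, 167.4), (0.2093, 75.0), (0.1903, -14.8), (0.202, -105.1)]
rack side [[325.20001220703125, 248.89999389648438], [344.20001220703125, 297.6000061035156], [261.6000061035156, 311.70001220703125], [252.1999969482422, 259.5]]
[[0.4864, -0.1865, 0.006], [0.5377, 0.0037, 0.006], [0.7232, -0.0445, 0.006], [0.6678, -0.2365, 0.006]] mean [ 0.6038 -0.1159  0.006 ] edges [(0.1882, 164.6), (0.197, 74.9), (0.1916, -14.6), (0.1998, -106.1)]
```

View pics/crop1.png

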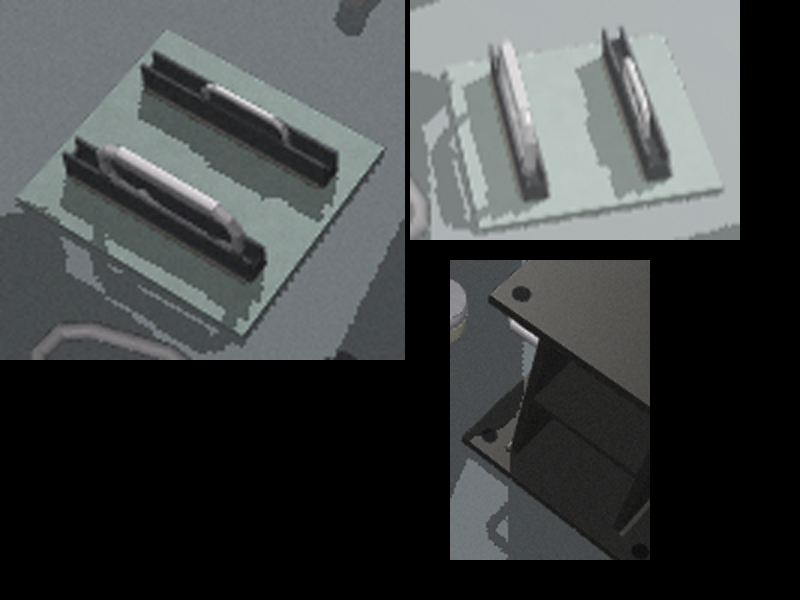

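The crops confirm it: the big hook's spine runs (254,280)-(286,299) in the scene view, nose towards the robot's left, and the eye's end pokes out below the cap at about (421,237). Now I'll refine with masks.

```bash
cat > m2.py <<'E'
from h import *
import pickle
D=pickle.load(open('d0.pkl','rb'))
# cap bolt holes: dark blobs near seeds
seeds={"scene":[(468,174),(568,231),(515,282),(421,217)],"side":[(471,228),(502,298),(405,302),(390,230)]}
S=[]
for n,c in D.items():
    g=cv2.cvtColor(c['frame'],cv2.COLOR_RGB2GRAY).astype(float);H=[]
    for u,v in seeds[n]:
        w=g[v-6:v+7,u-8:u+9];t=(w.min()+np.median(w))/2
        yy,xx=np.nonzero((w<t)); H.append((u-8+xx.mean(),v-6+yy.mean()))
    X=np.array([onz(c,*h,.267)[:2] for h in H]);S.append(X.mean(0))
    print(n,np.round(H,1).tolist(),X.mean(0).round(4),[(round(float(np.linalg.norm(X[i]-X[j])),4),round(float(np.degrees(np.arctan2(*(X[i]-X[j])[::-1]))),1)) for i,j in((1,0),(2,3),(3,0),(2,1))])
    hsv=cv2.cvtColor(c['frame'],cv2.COLOR_RGB2HSV)
    # hook: bright pixels in rack area
    box={"scene":(225,265,310,335),"side":(262,245,292,303)}[n]
    x0,y0,x1,y1=box;m=(hsv[y0:y1,x0:x1,2]>175).astype(np.uint8)
    k,l,st,_=cv2.connectedComponentsWithStats(m);i=1+np.argmax(st[1:,4]);yy,xx=np.nonzero(l==i)
    P=np.array([onz(c,u+x0,v+y0,.071)[:2] for u,v in zip(xx,yy)])
    mu=P.mean(0);_,_,V=np.linalg.svd(P-mu);d=V[0]*np.sign(V[0][1]);t=(P-mu)@d
    print('hook',len(P),mu.round(4),'yaw',np.degrees(np.arctan2(d[1],d[0])).round(1),'ends',t.min().round(4),t.max().round(4),'mid',(mu+d*(t.min()+t.max())/2).round(4))
    for yaw in(64,66):
        cth=np.array([.499,.267]);d=np.array([np.cos(np.radians(yaw)),np.sin(np.radians(yaw))]);q=np.array([-d[1],d[0]])
        print(yaw,'eye bar proj',[proj(c,[*(cth-.136*d+s*q),.155]).round(1).tolist() for s in(-.026,0,.026)])
E
python3 m2.py
```

```text
scene [[468.3, 173.6], [563.0, 230.8], [514.3, 281.0], [420.1, 216.7]] [0.4952 0.2669] [(0.2107, 64.9), (0.2058, 64.5), (0.1563, -25.8), (0.1579, -27.6)]
hook 111 [ 0.6522 -0.1299] yaw 75.3 ends -0.0428 0.0417 mid [ 0.6521 -0.1304]
64 eye bar proj [[416.0, 229.2], [423.6, 222.4], [431.0, 215.7]]
66 eye bar proj [[414.9, 230.7], [422.2, 223.6], [429.4, 216.7]]
side [[470.9, 227.8], [501.0, 298.3], [405.0, 302.1], [389.1, 230.8]] [0.4923 0.2678] [(0.2048, 64.2), (0.205, 64.2), (0.1559, -25.8), (0.1558, -25.7)]
hook 878 [ 0.644  -0.1021] yaw 75.4 ends -0.0884 0.1343 mid [ 0.6497 -0.0798]
64 eye bar proj [[407.2, 266.6], [419.9, 266.1], [432.5, 265.7]]
66 eye bar proj [[405.0, 267.0], [417.6, 266.2], [430.1, 265.5]]
```

```bash
python3 -m creep '[{"dx":36,"dy":28,"rz":6,"claw":70},{"dx":36,"dy":28,"rz":6},{"dx":36,"dy":28,"rz":6},{"dx":36,"dy":28,"rz":6},{"dx":36,"dy":28,"rz":6},{"dx":36,"dy":28,"rz":6},{"dx":36,"dy":28,"rz":6},{"dx":36,"dy":28,"rz":6},{"dx":36,"dy":28,"rz":4},{"dx":36,"dy":28}]'
```

```text
invalid input
```

```bash
python3 -m creep '[{"dx":36,"dy":28,"dz":0,"rx":0,"ry":0,"rz":6,"claw":70},{"dx":36,"dy":28,"dz":0,"rx":0,"ry":0,"rz":6,"claw":70},{"dx":36,"dy":28,"dz":0,"rx":0,"ry":0,"rz":6,"claw":70},{"dx":36,"dy":28,"dz":0,"rx":0,"ry":0,"rz":6,"claw":70},{"dx":36,"dy":28,"dz":0,"rx":0,"ry":0,"rz":6,"claw":70},{"dx":36,"dy":28,"dz":0,"rx":0,"ry":0,"rz":6,"claw":70}]'
```

```text
time_s: 0.7
ee_pos: [0.4001, -0.3203, 0.2281]
tcp_rot: [180.0, 0.3, -33.0]
wrist_force: [0.0, -0.4, 0.6]
width: 0.0594
```

```bash
python3 -m creep '[{"dx":40,"dy":30,"dz":0,"rx":0,"ry":0,"rz":6,"claw":70},{"dx":40,"dy":30,"dz":0,"rx":0,"ry":0,"rz":6,"claw":70},{"dx":40,"dy":30,"dz":0,"rx":0,"ry":0,"rz":6,"claw":70},{"dx":40,"dy":30,"dz":0,"rx":0,"ry":0,"rz":0,"claw":70},{"dx":40,"dy":30,"dz":0,"rx":0,"ry":0,"rz":0,"claw":70},{"dx":40,"dy":30,"dz":0,"rx":0,"ry":0,"rz":0,"claw":70},{"dx":0,"dy":0,"dz":0,"rx":0,"ry":0,"rz":0,"claw":70}]'
python3 - <<'E'
from h import *
s=sense();print(s['ee_pos'],s['tcp_rot'],s['wrist_force'])
c=grab_frame('wrist');cv2.imwrite('pics/w1.png',c['frame'][:,:,::-1]);print(c['mtx'],c['eye'],c['attitude'])
E
```

```text
time_s: 1.4
ee_pos: [0.6414, -0.1328, 0.2242]
tcp_rot: [-179.9, 0.6, -13.7]
wrist_force: [-0.0, 0.1, -0.5]
width: 0.0598
[ 0.64137877 -0.13276422  0.22424498] [-179.91313211    0.56326651  -13.67028951] [-0.04649732  0.06076522 -0.45920933]
[[371.64829954   0.         321.04321293]
 [  0.         371.64829954 240.38042403]
 [  0.           0.           1.        ]] [ 0.65802939 -0.06958532  0.36737109] [165.00333876   0.4875101  -13.75978629]
```

View pics/w1.png

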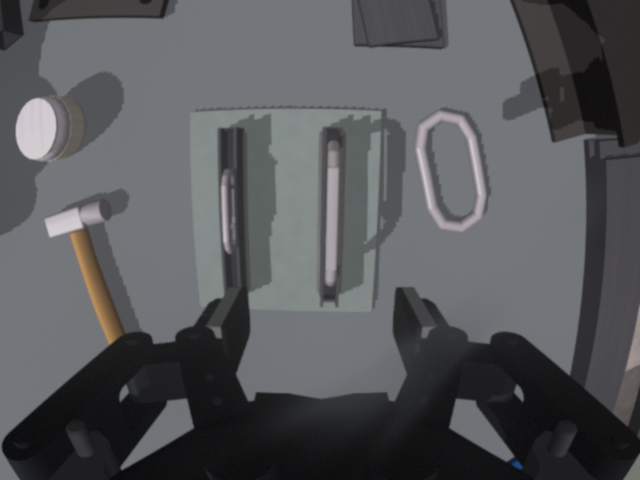

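The wrist view shows the large hook's spine from (333,140) to (331,285), parallel to the tool's y and slightly right of centre between the fingers. I'll cast those rays to locate it.

```bash
cat >> h.py <<'E'
def fray(c,u,v):
    K=c['mtx'];a=np.array([u-K[0][2],v-K[1][2]]);r=np.hypot(*a);t=r/K[0][0]
    d=np.array([*(a/max(r,1e-9)*np.sin(t)),np.cos(t)]);return np.array(c['eye']),rot(c['attitude'])@d
def fonz(c,u,v,z):
    o,d=fray(c,u,v);return o+d*(z-o[2])/d[2]
E
python3 - <<'E'
from h import *
c=grab_frame('wrist');g=cv2.cvtColor(c['frame'],cv2.COLOR_RGB2HSV)
m=((g[125:300,322:346,2]>150)&(g[125:300,322:346,1]<40)).astype(np.uint8)
k,l,st,_=cv2.connectedComponentsWithStats(m);i=1+np.argmax(st[1:,4]);print(st[i])
yy,xx=np.nonzero(l==i)
P=np.array([fonz(c,u+322,v+125,.071)[:2] for u,v in zip(xx,yy)])
mu=P.mean(0);_,_,V=np.linalg.svd(P-mu);d=V[0]*np.sign(V[0][1]);t=(P-mu)@d
print(mu,np.degrees(np.arctan2(d[1],d[0])),t.min(),t.max(),mu+d*(t.min()+t.max())/2)
for n in [(333,140),(331,285)]: print(fonz(c,*n,.05))
E
```

```text
[   6   40   12  115 1007]
[ 0.64848366 -0.13342122] 74.94396079527151 -0.05165742054967423 0.044484194562540214 [ 0.64755199 -0.13688471]
[ 0.66387139 -0.07078344  0.05      ]
[ 0.63185482 -0.19691276  0.05      ]
```

```bash
python3 -m creep '[{"dx":8,"dy":0,"dz":-30,"rx":0,"ry":-0.6,"rz":-1.3,"claw":70},{"dx":0,"dy":0,"dz":-40,"rx":0,"ry":0,"rz":0,"claw":70},{"dx":0,"dy":0,"dz":-40,"rx":0,"ry":0,"rz":0,"claw":70},{"dx":0,"dy":0,"dz":-30,"rx":0,"ry":0,"rz":0,"claw":70},{"dx":0,"dy":0,"dz":0,"rx":0,"ry":0,"rz":0,"claw":70}]'
```

```text
time_s: 2.0
ee_pos: [0.6414, -0.1429, 0.0832]
tcp_rot: [180.0, -0.1, -15.6]
wrist_force: [0.2, -0.1, -0.1]
width: 0.0602
```

```bash
python3 -m creep '[{"dx":8,"dy":9,"dz":-10,"rx":0,"ry":0,"rz":0.6,"claw":70},{"dx":0,"dy":0,"dz":-13,"rx":0,"ry":0,"rz":0,"claw":70},{"dx":0,"dy":0,"dz":0,"rx":0,"ry":0,"rz":0,"claw":70}]'
```

```text
time_s: 2.3
ee_pos: [0.6505, -0.1361, 0.0628]
tcp_rot: [179.9, -0.4, -15.2]
wrist_force: [-0.1, -0.0, 0.6]
width: 0.0596
```

```bash
python3 -m creep '[{"dx":-1,"dy":4,"dz":-15,"rx":0,"ry":0.3,"rz":0,"claw":70},{"dx":0,"dy":0,"dz":0,"rx":0,"ry":0,"rz":0,"claw":70}]'
python3 - <<'E'
from h import *
c=grab_frame('wrist');cv2.imwrite('pics/w2.png',c['frame'][:,:,::-1])
E
```

```text
time_s: 2.5
ee_pos: [0.6504, -0.132, 0.0485]
tcp_rot: [179.9, -0.2, -15.1]
wrist_force: [-0.5, 0.0, 0.2]
width: 0.0595
```

View pics/w2.png

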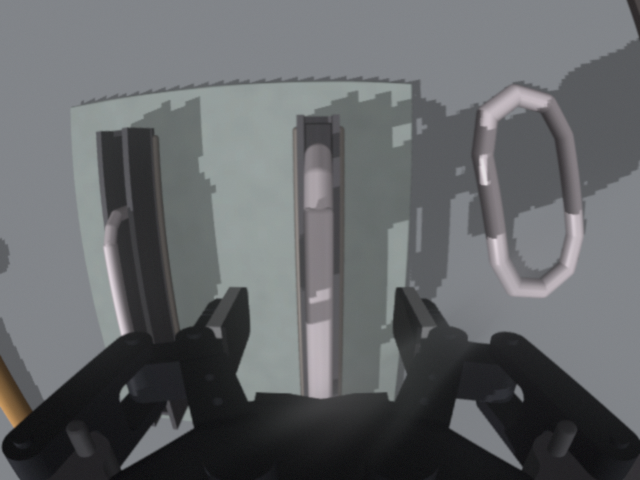

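The spine (319,208 down) is centred between the fingers. I'll check the spine's start along its length and close.

```bash
python3 - <<'E'
from h import *
c=grab_frame('wrist');p=fonz(c,319,208,.071);d=np.array([np.cos(np.radians(75)),np.sin(np.radians(75)),0]);print(p,(p-sense()['ee_pos'])@d)
E
python3 -m creep '[{"dx":0,"dy":0,"dz":0,"rx":0,"ry":0,"rz":0,"claw":0},{"dx":0,"dy":0,"dz":0,"rx":0,"ry":0,"rz":0,"claw":0},{"dx":0,"dy":0,"dz":0,"rx":0,"ry":0,"rz":0,"claw":0},{"dx":0,"dy":0,"dz":0,"rx":0,"ry":0,"rz":0,"claw":0},{"dx":0,"dy":0,"dz":0,"rx":0,"ry":0,"rz":0,"claw":0},{"dx":0,"dy":0,"dz":0,"rx":0,"ry":0,"rz":0,"claw":0}]' 90
```

```text
[ 0.66219647 -0.09002213  0.071     ] 0.04404930928833844
time_s: 3.2
ee_pos: [0.6521, -0.133, 0.0527]
tcp_rot: [179.8, -0.5, -15.1]
wrist_force: [-1.0, 0.6, 0.4]
width: 0.0079
```

```bash
python3 -m creep '[{"dx":0,"dy":0,"dz":10,"rx":0,"ry":0,"rz":0,"claw":0},{"dx":0,"dy":0,"dz":25,"rx":0,"ry":0,"rz":0,"claw":0},{"dx":0,"dy":0,"dz":30,"rx":0,"ry":0,"rz":0,"claw":0},{"dx":0,"dy":0,"dz":30,"rx":0,"ry":0,"rz":0,"claw":0},{"dx":0,"dy":0,"dz":40,"rx":0,"ry":0,"rz":0,"claw":0},{"dx":0,"dy":0,"dz":50,"rx":0,"ry":0,"rz":0,"claw":0},{"dx":0,"dy":0,"dz":50,"rx":0,"ry":0,"rz":0,"claw":0},{"dx":0,"dy":0,"dz":40,"rx":0,"ry":0,"rz":0,"claw":0},{"dx":0,"dy":0,"dz":0,"rx":0,"ry":0,"rz":0,"claw":0}]'
```

```text
time_s: 4.1
ee_pos: [0.6481, -0.132, 0.3389]
tcp_rot: [179.8, -0.4, -15.2]
wrist_force: [-0.2, 0.3, -1.9]
width: 0.0078
```

Hook is held (about 1.9 N of load). Next: yaw to the stub's heading, tilt nose-up, and move to a standoff.

```bash
python3 -m creep '[{"dx":-26,"dy":10,"dz":0,"rx":0,"ry":0,"rz":-5.3,"claw":0},{"dx":-33,"dy":18,"dz":0,"rx":0,"ry":0,"rz":-5.2,"claw":0},{"dx":-33,"dy":20,"dz":-5,"rx":7.2,"ry":-3.5,"rz":0,"claw":0},{"dx":-33,"dy":20,"dz":-5,"rx":7.2,"ry":-3.5,"rz":0,"claw":0},{"dx":-33,"dy":20,"dz":-5,"rx":7.2,"ry":-3.5,"rz":0,"claw":0},{"dx":-33,"dy":20,"dz":-5,"rx":7.2,"ry":-3.5,"rz":0,"claw":0},{"dx":-33,"dy":20,"dz":-5,"rx":7.2,"ry":-3.5,"rz":0,"claw":0},{"dx":-33,"dy":20,"dz":-5,"rx":0,"ry":0,"rz":0,"claw":0},{"dx":0,"dy":0,"dz":0,"rx":0,"ry":0,"rz":0,"claw":0}]'
cat > g.py <<'E'
from h import *
def rel():
    s=sense();Rt=rot(s['tcp_rot']);E=np.array([.435,.1445,.155]);y=np.radians(64.3);d=np.array([np.cos(y),np.sin(y),0])
    hx=np.cross(Rt[:,0],-Rt[:,2]);hx*=np.sign(hx@d);return s,Rt,E,d,hx
def report():
    s,Rt,E,d,hx=rel();hz=-Rt[:,2]
    b=E-s['ee_pos'];print('t',s['time_s'],'tcp',s['ee_pos'].round(4),'F',s['wrist_force'].round(1),'w',round(s['width'],4))
    print('nose up deg',np.degrees(np.arcsin(hx[2])).round(1),'nose yaw',np.degrees(np.arctan2(hx[1],hx[0])).round(1),'lat tilt',np.degrees(np.arcsin((np.cross(hz,hx))[2])).round(1),'hx',hx.round(3),'hz',hz.round(3))
    print('bar in tool-aligned hook axes mm (rel TCP): x %.1f y %.1f z %.1f'%tuple(1000*np.array([b@hx,b@np.cross(hz,hx),b@hz])))
if __name__=='__main__': report()
E
python3 g.py
```

```text
time_s: 5.0
ee_pos: [0.3803, 0.025, 0.3009]
tcp_rot: [-138.7, -0.1, -26.9]
wrist_force: [0.5, -0.5, -2.0]
width: 0.0079
t 5.0 tcp [0.3803 0.025  0.3009] F [ 0.5 -0.5 -2. ] w 0.0079
nose up deg 41.3 nose yaw 63.2 lat tilt -0.1 hx [0.339 0.671 0.66 ] hz [-0.299 -0.588  0.752]
bar in tool-aligned hook axes mm (rel TCP): x 2.4 y 5.5 z -196.3
```

```bash
python3 - <<'E'
from h import *
import pickle
D={n:grab_frame(n) for n in('scene','side','wrist')};pickle.dump(D,open('d1.pkl','wb'))
o=np.zeros((600,800,3),np.uint8)
o[:300,:400]=cv2.resize(D['scene']['frame'][130:280,330:530],None,fx=2,fy=2)
o[:300,400:800]=cv2.resize(D['side']['frame'][150:300,320:520],None,fx=2,fy=2)
o[300:,:400]=cv2.resize(D['wrist']['frame'],(400,300))
cv2.imwrite('pics/c3.png',o[:,:,::-1])
E
```

```text
(no output)
```

View pics/c3.png

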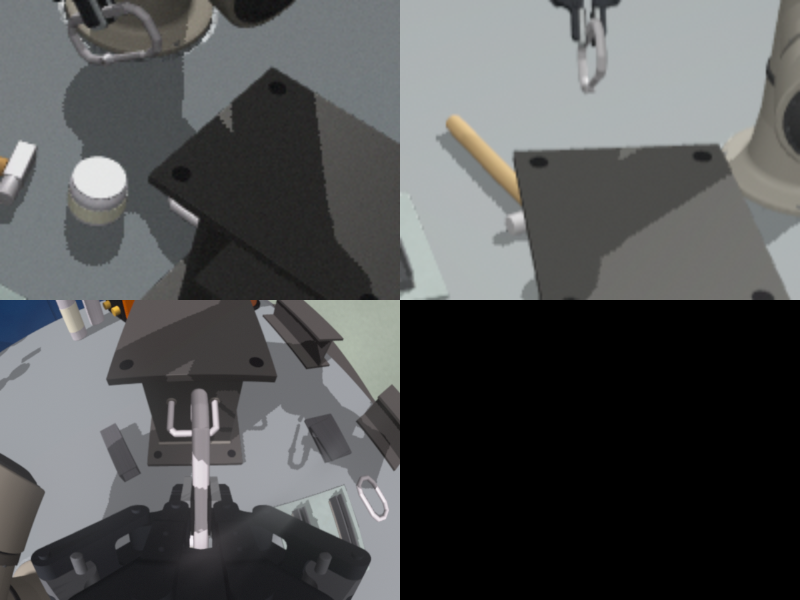

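The wrist view shows the eye: legs at x of about 272 and 342, bar at row of about 213 (full-res), a little left of the hook. The hook's bow tip is at about (320,148). I'll zoom in to measure.

```bash
python3 - <<'E'
from h import *
import pickle
D=pickle.load(open('d1.pkl','rb'))
o=np.zeros((600,800,3),np.uint8)
o[:600,:480]=cv2.resize(D['wrist']['frame'][130:280,250:370],None,fx=4,fy=4,interpolation=2)
o[:280,500:780]=cv2.resize(D['scene']['frame'][125:195,350:420],None,fx=4,fy=4,interpolation=2)
o[300:600,500:780]=cv2.resize(D['side']['frame'][140:215,380:450],None,fx=4,fy=4,interpolation=2)
cv2.imwrite('pics/c4.png',o[:,:,::-1])
E
```

```text
(no output)
```

View pics/c4.png

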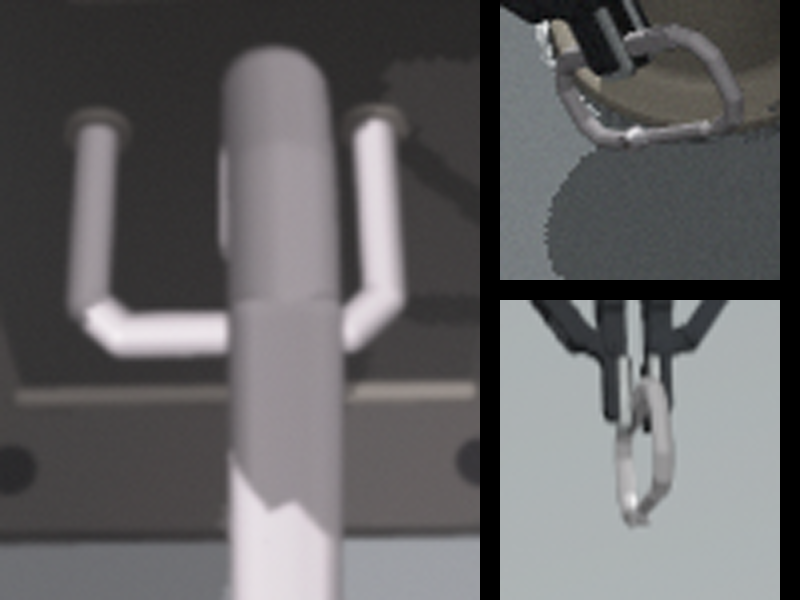

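Clear view of the eye: leg lower ends at wrist px (272,205) and (346,204), bar row 213.3, spine end line at (320.5,205). Next step is casting these, plus hook points from the scene view, onto the hook's plane.

```bash
python3 - <<'E'
from h import *
from g import rel
import pickle
D=pickle.load(open('d1.pkl','rb'));w=D['wrist'];s,Rt,E,d,hx=rel();hz=-Rt[:,2];hy=np.cross(hz,hx);T=s['ee_pos'];q=np.array([-d[1],d[0],0])
L=fonz(w,272,205,.155);Rr=fonz(w,346.3,203.8,.155);B=fonz(w,286,213.3,.155)
B1=fonz(w,274.3,163.8,.155);B2=fonz(w,343.3,163.8,.155)
print('legs',L,Rr,'sep',np.linalg.norm(L-Rr),'base sep',np.linalg.norm(B1-B2),'leg yaw',[np.degrees(np.arctan2(*(b-a)[1::-1])).round(1) for a,b in((L,B1),(Rr,B2))])
M=(B1+B2+L+Rr)/4
print('bar pt rel E along d',(B-E)@d,'lat of mid rel E',(M-E)@q,'base d',((B1+B2)/2-E)@d)
def inplane(o,r):
    p=o+r*(((T-o)@hy)/(r@hy));return np.round([1000*(p-T)@hx,1000*(p-T)@hz],1)
o,r=fray(w,320.5,205);t=(.019-(o-T)@hz)/(r@hz);p=o+r*t;print('spine end line: x rel TCP at z=+19mm',(p-T)@hx*1000,'y',(p-T)@hy*1000)
for nm,u,v in [('bow outer',241,105),('nose c',215,129),('gate c',130,135),('tail outer',55,75),('tail low',85,125),('spine end top',190,30),('spine top',150,32)]:
    print(nm,inplane(*ray(D['scene'],350+u/4,125+v/4)))
E
```

```text
legs [0.40672924 0.1667195  0.155     ] [0.47000888 0.13613642 0.155     ] sep 0.07028255521430142 base sep 0.07003187940641 leg yaw [np.float64(64.3), np.float64(64.6)]
bar pt rel E along d -0.0016820961090985229 lat of mid rel E 1.6106274030249987e-05 base d 0.05634322963343895
spine end line: x rel TCP at z=+19mm 44.66928270548477 y 0.9555816158769807
bow outer [ 70.9 -30.9]
nose c [ 45.4 -41.1]
gate c [-19.5 -37.5]
tail outer [-55.9   2.4]
tail low [-51.3 -28. ]
spine end top [59.7 11.1]
spine top [31.5 14.3]
```

The eye position is confirmed within about 2 mm and the yaw at 64.3–64.6°. The TCP sits at hook x ≈ -2.5, z ≈ 45. Approaching to just short of contact.

```bash
python3 -m creep '[{"dx":-12,"dy":-12,"dz":-14,"rx":0,"ry":0,"rz":1,"claw":0},{"dx":10,"dy":20,"dz":-25,"rx":0,"ry":0,"rz":0,"claw":0},{"dx":10,"dy":20,"dz":-25,"rx":0,"ry":0,"rz":0,"claw":0},{"dx":10,"dy":20,"dz":-25,"rx":0,"ry":0,"rz":0,"claw":0},{"dx":0,"dy":0,"dz":0,"rx":0,"ry":0,"rz":0,"claw":0}]'; sed -i 's/E=np.array(\[.435,.1445,.155\])/E=np.array([.434,.1425,.155])/; s/rel TCP): x/hook): x/; s/b@hx,b@/b@hx-.0025,b@/; s/b@hz\]/b@hz+.045]/' g.py; python3 g.py
```

```text
time_s: 5.65
ee_pos: [0.4099, 0.0655, 0.2116]
tcp_rot: [-139.3, -1.1, -26.1]
wrist_force: [-1.0, -0.2, -2.5]
width: 0.0076
t 5.65 tcp [0.4099 0.0655 0.2116] F [-1.  -0.2 -2.5] w 0.0076
nose up deg 40.7 nose yaw 64.8 lat tilt -1.1 hx [0.322 0.686 0.653] hz [-0.3   -0.58   0.758]
bar in tool-aligned hook axes mm (hook): x 21.1 y 13.2 z -49.7
```

```bash
python3 -m creep '[{"dx":-10,"dy":7,"dz":0,"rx":0,"ry":0,"rz":0,"claw":0},{"dx":5,"dy":11,"dz":-12,"rx":0,"ry":0,"rz":0,"claw":0},{"dx":4,"dy":9,"dz":-10,"rx":0,"ry":0,"rz":0,"claw":0},{"dx":0,"dy":0,"dz":0,"rx":0,"ry":0,"rz":0,"claw":0}]'; python3 g.py
```

```text
time_s: 6.05
ee_pos: [0.4106, 0.0923, 0.1909]
tcp_rot: [-139.3, -1.4, -25.9]
wrist_force: [-0.2, 0.2, -2.2]
width: 0.0076
t 6.05 tcp [0.4106 0.0923 0.1909] F [-0.2  0.2 -2.2] w 0.0076
nose up deg 40.7 nose yaw 65.2 lat tilt -1.4 hx [0.318 0.689 0.652] hz [-0.301 -0.579  0.758]
bar in tool-aligned hook axes mm (hook): x 16.1 y 1.7 z -18.3
```

```bash
python3 -m creep '[{"dx":1,"dy":4,"dz":-9,"rx":0,"ry":0,"rz":-0.5,"claw":0},{"dx":2,"dy":4,"dz":-5,"rx":0,"ry":0,"rz":0,"claw":0},{"dx":0,"dy":0,"dz":0,"rx":0,"ry":0,"rz":0,"claw":0}]'; python3 g.py; python3 - <<'E'
from h import *
w=grab_frame('wrist');z=grab_frame('scene')
o=np.zeros((480,800,3),np.uint8);o[:,:480]=cv2.resize(w['frame'][120:280,240:400],None,fx=3,fy=3)
o[:320,480:800]=cv2.resize(z['frame'][150:250,350:450],(320,320))
cv2.imwrite('pics/c5.png',o[:,:,::-1])
E
```

```text
time_s: 6.35
ee_pos: [0.4149, 0.099, 0.179]
tcp_rot: [-139.3, -1.7, -26.4]
wrist_force: [1.1, 0.4, -2.1]
width: 0.0078
t 6.35 tcp [0.4149 0.099  0.179 ] F [ 1.1  0.4 -2.1] w 0.0078
nose up deg 40.7 nose yaw 65.0 lat tilt -1.7 hx [0.32  0.687 0.652] hz [-0.31  -0.574  0.758]
bar in tool-aligned hook axes mm (hook): x 17.9 y 2.9 z -4.1
```

View pics/c5.png

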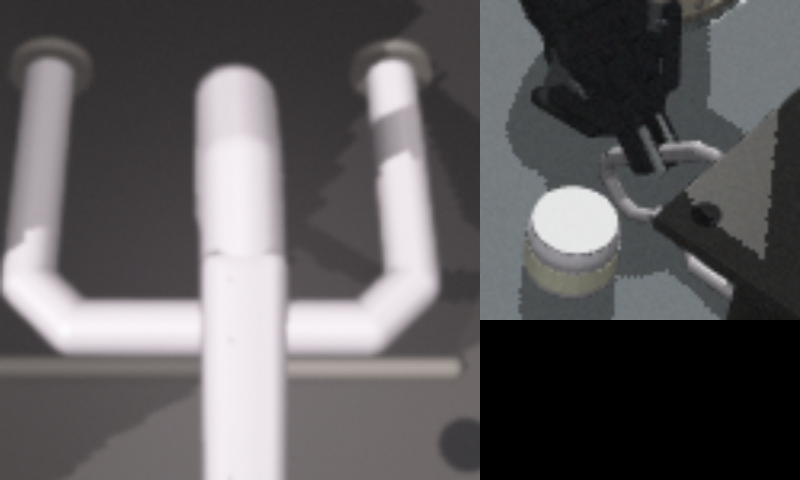

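The hook is at the bar, centred within about 3 mm between the legs. Bar row is about 229 and the spine-end line is at row 204 (full-res). I'll check the bar's x in the hook before pressing.

```bash
python3 - <<'E'
from h import *
from g import rel
w=grab_frame('wrist');s,Rt,E,d,hx=rel();hz=-Rt[:,2];T=s['ee_pos']
for n,(u,v),z in(('spine end',(321,204.3),.062),('bar if z=-4',(320,229),-.004),('bar if z=2',(320,229),.002)):
    o,r=fray(w,u,v);p=o+r*((z-.045-(o-T)@hz)/(r@hz));print(n,1000*(p-T)@hx-2.5)
E
python3 -m creep '[{"dx":2,"dy":3,"dz":-5,"rx":0,"ry":0,"rz":0,"claw":0},{"dx":2,"dy":3,"dz":-5,"rx":0,"ry":0,"rz":0,"claw":0},{"dx":0,"dy":0,"dz":0,"rx":0,"ry":0,"rz":0,"claw":0}]'; python3 g.py
```

```text
spine end 42.339877878002696
bar if z=-4 17.983315741588832
bar if z=2 19.403218598643928
time_s: 6.8
ee_pos: [0.4198, 0.1046, 0.1696]
tcp_rot: [-139.3, -1.8, -26.5]
wrist_force: [-1.3, -3.4, 2.5]
width: 0.0077
t 6.8 tcp [0.4198 0.1046 0.1696] F [-1.3 -3.4  2.5] w 0.0077
nose up deg 40.7 nose yaw 65.1 lat tilt -1.8 hx [0.319 0.687 0.652] hz [-0.312 -0.574  0.757]
bar in tool-aligned hook axes mm (hook): x 18.6 y 4.7 z 7.8
```

```bash
python3 -m creep '[{"dx":0,"dy":4,"dz":-5,"rx":0,"ry":0,"rz":0,"claw":0},{"dx":1,"dy":3,"dz":-4,"rx":0,"ry":0,"rz":0,"claw":0},{"dx":1,"dy":3,"dz":-3,"rx":0,"ry":0,"rz":0,"claw":0},{"dx":0,"dy":0,"dz":0,"rx":0,"ry":0,"rz":0,"claw":0}]'; python3 g.py
```

```text
time_s: 7.2
ee_pos: [0.4235, 0.1144, 0.1571]
tcp_rot: [-139.3, -2.0, -26.6]
wrist_force: [-2.7, -5.3, 1.9]
width: 0.0076
t 7.2 tcp [0.4235 0.1144 0.1571] F [-2.7 -5.3  1.9] w 0.0076
nose up deg 40.7 nose yaw 65.1 lat tilt -2.0 hx [0.319 0.688 0.652] hz [-0.316 -0.572  0.757]
bar in tool-aligned hook axes mm (hook): x 18.8 y 3.3 z 24.1
```

```bash
python3 -m creep '[{"dx":-3,"dy":-5,"dz":-5,"rx":0,"ry":0,"rz":0,"claw":0},{"dx":-3,"dy":-5,"dz":-5,"rx":0,"ry":0,"rz":0,"claw":0},{"dx":-2,"dy":-5,"dz":-5,"rx":0,"ry":0,"rz":0,"claw":0},{"dx":0,"dy":0,"dz":0,"rx":0,"ry":0,"rz":0,"claw":0}]'; python3 g.py
```

```text
time_s: 7.6
ee_pos: [0.4137, 0.0989, 0.1396]
tcp_rot: [-139.3, -1.9, -26.5]
wrist_force: [-0.1, 0.3, -2.0]
width: 0.0077
t 7.6 tcp [0.4137 0.0989 0.1396] F [-0.1  0.3 -2. ] w 0.0077
nose up deg 40.6 nose yaw 65.1 lat tilt -1.9 hx [0.319 0.688 0.651] hz [-0.313 -0.572  0.758]
bar in tool-aligned hook axes mm (hook): x 44.0 y 0.8 z 25.3
```

Force fell back to the bare weight, so the gate has sprung shut. I'll draw a little further until the bow meets the bar, as a check.

```bash
python3 -m creep '[{"dx":-1,"dy":-3,"dz":-3,"rx":0,"ry":0,"rz":0,"claw":0},{"dx":-1,"dy":-3,"dz":-3,"rx":0,"ry":0,"rz":0,"claw":0},{"dx":0,"dy":0,"dz":0,"rx":0,"ry":0,"rz":0,"claw":0}]'; python3 g.py
```

```text
time_s: 7.9
ee_pos: [0.4121, 0.0959, 0.1353]
tcp_rot: [-138.7, -1.6, -26.5]
wrist_force: [0.9, 0.2, -1.6]
width: 0.0077
t 7.9 tcp [0.4121 0.0959 0.1353] F [ 0.9  0.2 -1.6] w 0.0077
nose up deg 41.3 nose yaw 64.9 lat tilt -1.6 hx [0.319 0.68  0.66 ] hz [-0.313 -0.582  0.751]
bar in tool-aligned hook axes mm (hook): x 49.2 y 0.6 z 25.8
```

```bash
python3 -m creep '[{"dx":0,"dy":0,"dz":0,"rx":0,"ry":0,"rz":0,"claw":50},{"dx":0,"dy":0,"dz":0,"rx":0,"ry":0,"rz":0,"claw":50},{"dx":0,"dy":0,"dz":0,"rx":0,"ry":0,"rz":0,"claw":50},{"dx":0,"dy":0,"dz":0,"rx":0,"ry":0,"rz":0,"claw":50},{"dx":-5,"dy":-9,"dz":11,"rx":0,"ry":0,"rz":0,"claw":50},{"dx":-9,"dy":-17,"dz":23,"rx":0,"ry":0,"rz":0,"claw":50},{"dx":-12,"dy":-23,"dz":30,"rx":0,"ry":0,"rz":0,"claw":50},{"dx":-12,"dy":-23,"dz":30,"rx":0,"ry":0,"rz":0,"claw":50},{"dx":-9,"dy":-23,"dz":30,"rx":0,"ry":0,"rz":0,"claw":50},{"dx":0,"dy":0,"dz":0,"rx":0,"ry":0,"rz":0,"claw":50}]'; python3 g.py
python3 - <<'E'
from h import *
w=grab_frame('wrist');z=grab_frame('scene')
o=np.zeros((480,800,3),np.uint8);o[:,:480]=cv2.resize(w['frame'][80:320,200:440],None,fx=2,fy=2)
o[:320,480:800]=cv2.resize(z['frame'][190:350,350:510],(320,320))
cv2.imwrite('pics/c6.png',o[:,:,::-1])
E
```

```text
time_s: 8.9
ee_pos: [0.3612, -0.0022, 0.2631]
tcp_rot: [-138.9, -1.4, -26.4]
wrist_force: [0.3, 0.2, -0.8]
width: 0.0429
t 8.9 tcp [ 0.3612 -0.0022  0.2631] F [ 0.3  0.2 -0.8] w 0.0429
nose up deg 41.1 nose yaw 64.8 lat tilt -1.4 hx [0.321 0.682 0.657] hz [-0.309 -0.58   0.753]
bar in tool-aligned hook axes mm (hook): x 48.5 y 1.8 z -142.9
```

View pics/c6.png

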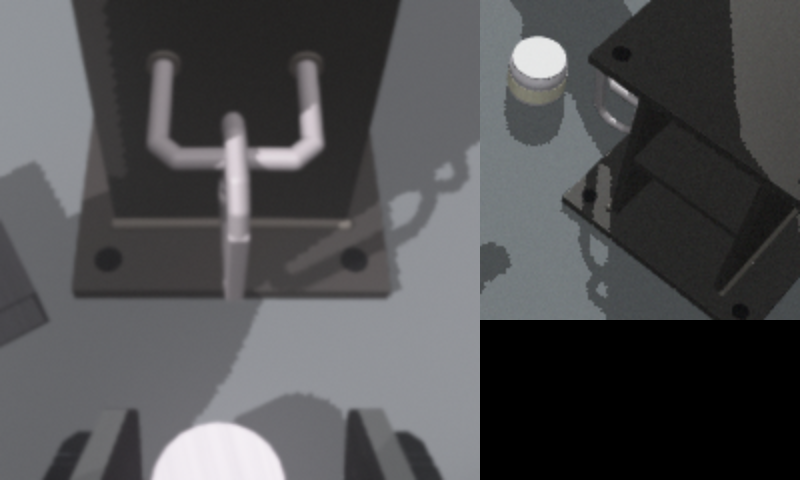

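The hook hangs through the eye's bar (crop (233,115)-(233,295)) and the fingers are clear. I'll let it settle, then check motion between frames.

```bash
for i in 1 2 3 4; do python3 -m creep '[{"dx":0,"dy":0,"dz":0,"rx":0,"ry":0,"rz":0,"claw":50},{"dx":0,"dy":0,"dz":0,"rx":0,"ry":0,"rz":0,"claw":50},{"dx":0,"dy":0,"dz":0,"rx":0,"ry":0,"rz":0,"claw":50},{"dx":0,"dy":0,"dz":0,"rx":0,"ry":0,"rz":0,"claw":50},{"dx":0,"dy":0,"dz":0,"rx":0,"ry":0,"rz":0,"claw":50},{"dx":0,"dy":0,"dz":0,"rx":0,"ry":0,"rz":0,"claw":50},{"dx":0,"dy":0,"dz":0,"rx":0,"ry":0,"rz":0,"claw":50},{"dx":0,"dy":0,"dz":0,"rx":0,"ry":0,"rz":0,"claw":50},{"dx":0,"dy":0,"dz":0,"rx":0,"ry":0,"rz":0,"claw":50},{"dx":0,"dy":0,"dz":0,"rx":0,"ry":0,"rz":0,"claw":50}]' | head -1; done
python3 - <<'E'
from h import *
F=[]
for i in range(8):
    F.append(grab_frame('wrist'));g=F[-1]['frame'][80:280,200:440].astype(int)
    if i: print(np.abs(g-F[-2]['frame'][80:280,200:440]).max(2).__gt__(40).sum(),end=' ')
o=np.hstack([cv2.resize(F[0]['frame'][110:260,240:390],(400,400)),cv2.resize(F[-1]['frame'][110:260,240:390],(400,400))])
cv2.imwrite('pics/c7.png',o[:,:,::-1])
E
```

```text
time_s: 10.0
time_s: 11.0
time_s: 12.0
time_s: 13.0
0 0 0 0 0 0 0
```

View pics/c7.png

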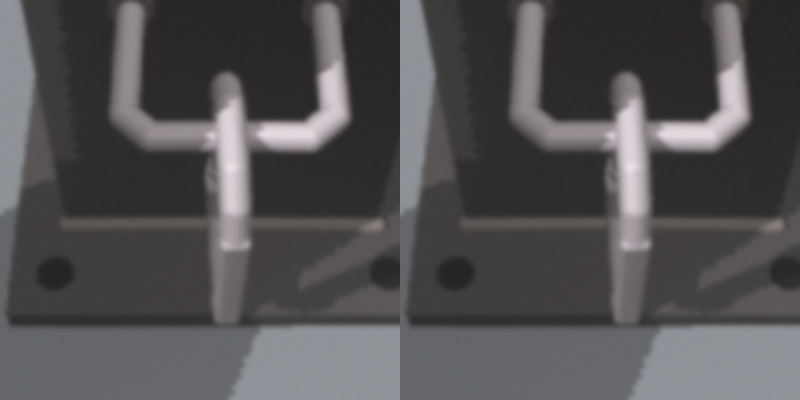

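The hook hangs on the bar at rest: no pixel changes over eight frames. I'll hand in.

```bash
python3 -c "
from cell import *
print(finish_job())"
```

```text
the job is handed in; nothing more can be done
None
```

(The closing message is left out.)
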